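# Swap clamps over on the marking bench

## Task

Two pairs of bench-mounted locking pliers hold samples for marking: one pair stands open around an unmarked sample, the other is locked on a finished one. First squeeze the handles of the open pair together until it snaps over centre and stays locked on its sample; then pull the release lever of the other pair so that it springs fully open, and leave both like that.

Things in the scene. Friction and masses are not known exactly. Their poses are not given: they have to be found in the camera images.
- new_grip (a point): Squeezing point of the open pair: fixed, midway between its handles, 42 mm above the table, 95 mm behind the rivet. x points level from handles to jaws, y to the left handle, z up. Handles: steel bars 9 mm thick, 31 to 53 mm above the table, one each side, swinging symmetrically; over their outsides here 68 mm open, 36 mm locked. Nothing is under them here but the table.
- new_pliers (a joint): Opening angle of each handle of the pair that starts open (rad): 0.17 open, 0.04 dead centre, 0 locked. 11 to 16 N on each handle closes it; past dead centre it snaps shut. The pliers lie flat, riveted to a fixed 110 mm wide, 12 mm thick plate that ends 75 mm behind the rivet; handles end 135 mm behind it. Its own release tab swings in as it closes.
- old_tab: Dark end tab of the locked pair's release lever, 26 mm long, 12 thick (y), 26 high, origin at its centre, 43 mm above the table, midway between and 50 mm behind the handle ends. Locked, x points level to the jaws, y left, z up. Pull it level along +y, towards the left handle (its hinge): 3 to 6 N, dead centre after 14 mm; then it springs on by itself to 57 mm, turned 0.48 rad clockwise.
- old_pliers (a joint): Opening angle of each handle of the pair that starts locked (rad): 0 locked, 0.04 dead centre (springs open by itself beyond), 0.17 fully open. Same size and build as the other pair; left means seen from the handles looking towards the jaws.

How it is judged (in metres and radians):
On the way, in this order (a step that is already met when the one before it is completed fails the run):
1. the open pair is squeezed shut past dead centre while the other pair is still locked (value of joint each of new_pliers, old_pliers below 0.025 rad), for 0.2 s.
2. the other pair starts to open by a pull on its release lever (contact force between the fingers and old_tab above 0.5 N and value of joint old_pliers above 0.008 rad and value of joint new_pliers below 0.025 rad), for 0.02 s.
At the end, for the whole second after the job is handed in: The pair that was open is locked (handle angle under 0.025 rad) and the pair that was locked is open (over 0.13 rad of 0.17) (value of joint new_pliers below 0.025 rad and value of joint old_pliers between 0.13 and 0.2 rad); the robot touches nothing.
It also fails if it takes over 40 s, if anything falls off the work surface, if the arm or the gripper's body presses on something with over 40 N, if the wrist force passes 120 N, or if a joint passes its speed limit or range.

## Robot

A 6-joint arm with a two-finger parallel gripper is mounted at the origin on the work surface. World frame = base frame: x ahead of the robot, y to its left, z up, the work surface at z = 0. Lengths are in mm, angles in rad, forces in N, time in s.
With the tool pointing down it reaches from about 350 to 975 mm from the base axis. Payload 7.1 kg.
Tool frame: the origin (TCP) lies at the very end of the fingers, on their centre line; the grasp point (between the pads) lies 19 mm behind it; z points along the fingers, y is the direction in which the jaws open and shut (so a half turn about z gives the same grasp; the last joint's range is limited). The gripper opens to 88 mm and grips with 3 to 60 N. Pads are 20 mm wide; open, the fingers measure 115 mm over their backs; the gripper's body (75 mm by 178 mm) begins 61 mm behind the grasp point.
Start: joints at [-1.345, 0.423, 1.63, -0, 1.089, -0.019], TCP at [151.496, -606.345, 222.675] pointing down, gripper open.
Joint ranges: [-3, 3], [-0.9, 2.11], [0.09, 2.58], [-1.31, 4.45], [0.11, 2.69], [-2.54, 2.54]. Speed limits (rad/s): [2.39, 2.39, 3.01, 3.14, 3.14, 3.14].

## Interface

Orientations are given as a rotation vector (axis times angle).
In Python, from workcell import monitor, vision, order, find_in, regions_of, place_of gives the robot as it stands. The module is installed in compiled form; this text tells all that it offers.
- The arm moves only by the tool carry_out, never from a script. Its argument "targets" is a list of rows, each a list of 3 entries, a list of its own where there are three numbers: the turn, a rotation vector about the world's x, y, z in degrees, then the shift along the world's x, y, z in mm, then the finger opening in mm, from 0 to 87.8. In form: [[[rx, ry, rz], [x, y, z], hand], ...]. A call has 1 to 10 rows; each row is the pose to reach, as a shift and turn from the pose commanded when the call began; what a row does not reach only later rows make up. A row lasts 1/12 s, in which the tool goes at most 41.7 mm and 7.16 degrees, less where a joint would pass 70% of its speed; a pose out of reach is approached as far as the arm can. A call with a gripper value outside its range is refused whole. The fingers move at their own pace and stop on an object; the grip force is fixed at half the most. Time passes only in rows, so rows that repeat a pose let the fingers close. It gives the time, the measured TCP pose, the force and the opening at its end, in the units of the state.
- monitor.get_obs(): the state, without advancing time (a new reading comes with each control period).
- vision.get_image(name): name is "scene" or "side" or "wrist"; returns the picture (400x640x3 uint8, red, green, blue); there is no depth.
- vision.camera_model(name): a dict with "K" (3x3 intrinsics, pixels), "rvec" (rotation vector, rad) and "tvec" (3), from world to camera coordinates, as OpenCV has them. Camera axes: x right, y down, z forward; pixel columns grow to the right and rows downward; lengths in mm; the calibration is good to about 2 mm. A picture is of the moment at which its call begins: read the wrist's pose just before it. camera_model takes no time and is no camera call; for the wrist camera it gives the pose at the moment of the call.
- order.close_job(): hands the job in, once; it reports no verdict.
Trained networks look in the newest picture that a camera, given by its name, has taken for a name from the list of things; names that differ only in an ending like _2 or _b are one class to them, and where a whole thing is asked for, a point or a joint stands for the part that bears it (a point fixed in the world has none). Each returns a list of dicts, best first, with "confidence" (0 to 1); they miss things now and then, are a little off and sometimes report something else, mostly with a low value. They report only what shows in the picture. A call takes as long as a camera call.
- find_in(query, camera): "point" ([x, y, z] in mm, in the coordinates of the camera as it stood for that picture, good to about 4 mm: the middle of the surface that is visible of it).
- regions_of(query, camera): "mask" (400x640 bool, what is visible of it).
- place_of(query, camera): "point" ([x, y, z] in mm, in the coordinates of the camera as it stood for that picture, good to about 4 mm: a listed point, or the origin of a listed thing).
The state is a dict: "t": time; "qpos": joint angles; "qvel": joint speeds; "joint_torque": joint torques, N m; "ee_pos": TCP position; "orientation": TCP orientation; "ft_force": force on the tool from outside, world axes, zero at the start; "moment": the same for the moment, N m; "width": finger opening in mm.
Only numpy, scipy, OpenCV 4.12 (cv2) and the standard library are available. Lean on these libraries where they do the work, as an engineer would, in place of code of your own. Each camera call takes 0.05 s, during which the arm holds its last target.

## Working session

There is one attempt and no reset: what is moved stays moved. The work goes in short steps, Python scripts to look and compute and a tool call to move; the robot and the scene stay as the last step left them, time stands still between calls to the robot, and variables do not carry over. Pictures are saved under pics/ and viewed, and the job is handed in when it is done.

Besides the shell and the picture viewer there is one more tool, called after "Request:" by a JSON object that holds its "method" and its "body", one argument or row to a line. carry_out: Moves the arm, as the interface text tells. Its arguments: {"type":"object","properties":{"targets":{"type":"array","items":{"type":"array"}}},"required":["targets"]}

```bash
mkdir -p pics; cat > h.py <<'E'
import numpy as np, cv2
from workcell import monitor, vision, order, find_in, regions_of, place_of
def cam(n):
    m=vision.camera_model(n); return np.array(m["K"],float),cv2.Rodrigues(np.array(m["rvec"],float))[0],np.array(m["tvec"],float).ravel()
def c2w(p,n):
    K,R,t=cam(n); return R.T@(np.array(p,float)-t)
def ray(u,v,n,z):
    K,R,t=cam(n); d=R.T@np.linalg.inv(K)@np.array([u,v,1.]); c=-R.T@t; return c+d*(z-c[2])/d[2]
def proj(P,n):
    K,R,t=cam(n); q=K@(R@np.array(P,float)+t); return q[:2]/q[2]
def shot(n,f):
    im=vision.get_image(n); cv2.imwrite("pics/"+f,im[:,:,::-1]); return im
E
python3 - <<'E'
from h import *
o=monitor.get_obs(); print(o["t"],o["ee_pos"],o["orientation"],o["width"],o["ft_force"])
for n in ("scene","side","wrist"):
    shot(n,n+"0.png")
    for q in ("new_grip","old_tab","new_pliers","old_pliers"):
        try:
            for r in place_of(q,n)[:3]: print(n,q,c2w(r["point"],n).round(1),round(r["confidence"],2))
        except Exception as e: print(n,q,e)
print(monitor.get_obs()["t"])
E
```

```text
0.0 [ 151.37956971 -605.81418712  221.91293738] [-3.11657142e+00 -3.83453730e-01  2.84468245e-04] 87.81071145818025 [0.08843053 0.07497973 0.24953547]
scene new_grip [578.1 174.5  42.8] 0.68
scene old_tab [ 510.5 -176.    41.8] 0.59
scene new_pliers it knows: new_grip, old_tab
scene old_pliers it knows: new_grip, old_tab
side new_grip [574.4 178.5  44.1] 0.69
side old_tab [ 507.2 -172.7   43.6] 0.76
side new_pliers it knows: new_grip, old_tab
side old_pliers it knows: new_grip, old_tab
wrist new_pliers it knows: new_grip, old_tab
wrist old_pliers it knows: new_grip, old_tab
0.45
```

View pics/scene0.png

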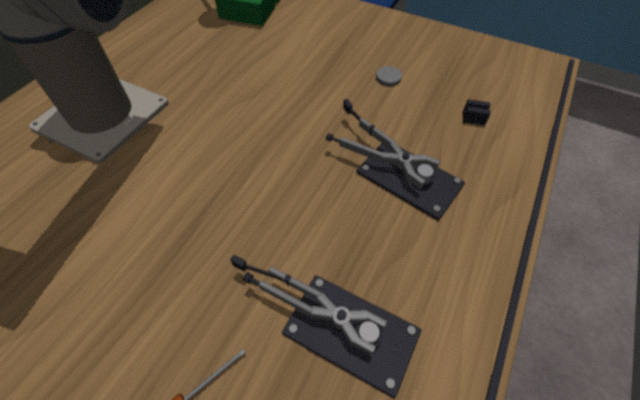

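View pics/side0.png

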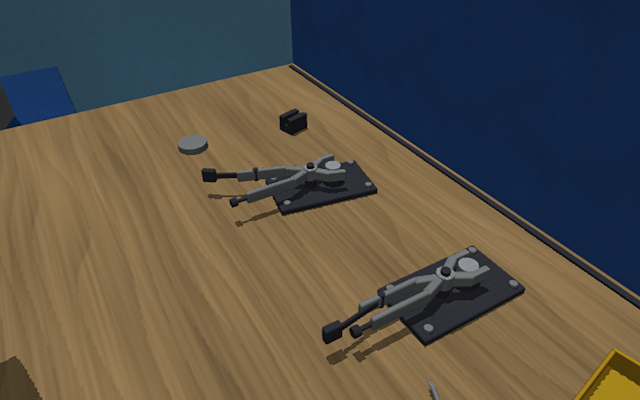

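```bash
python3 - <<'E'
from h import *
for n,pts in (("scene",dict(nriv=(405,157),nL=(371,128),nR=(331,137),ntab=(349,106),oriv=(341,316),otab=(238,263),oR=(248,278))),
 ("side",dict(nriv=(311,167),nR=(236,202),ntab=(209,175),oriv=(446,272),otab=(332,332),oR=(356,331)))):
    for k,(u,v) in pts.items():
        z=55 if 'riv' in k else 43
        print(n,k,ray(u,v,n,z).round(1))
E
```

```text
scene nriv [670.4 156.4  55. ]
scene nL [577.8 209.4  43. ]
scene nR [515.8 147.1  43. ]
scene ntab [508.3 248.8  43. ]
scene oriv [ 696.4 -176.9   55. ]
scene otab [ 510.1 -174.    43. ]
scene oR [ 539. -188.   43.]
side nriv [670.6 156.1  55. ]
side nR [515.3 144.7  43. ]
side ntab [505.6 247.7  43. ]
side oriv [ 696.4 -175.1   55. ]
side otab [ 510.5 -172.4   43. ]
side oR [ 537.4 -186.8   43. ]
```

Request:
{"method": "carry_out", "body": {
  "targets": [
    [[0,0,-1],[20,35,0],87.8],
    [[0,0,-2],[40,70,0],87.8],
    [[0,0,-3],[60,105,0],87.8],
    [[0,0,-4],[85,140,0],87.8],
    [[0,0,-5],[110,175,0],87.8],
    [[0,0,-6],[135,210,0],87.8],
    [[0,0,-7],[160,245,0],87.8],
    [[0,0,-8],[185,280,0],87.8],
    [[0,0,-9],[210,315,0],87.8],
    [[0,0,-10],[235,350,0],87.8]
  ]
}}

```text
t: 1.28
ee_pos: [381.9, -262.3, 223.0]
orientation: [3.139, 0.108, 0.001]
ft_force: [0.8, -0.0, 0.3]
width: 87.9
```

Request:
{"method": "carry_out", "body": {
  "targets": [
    [[0,0,-1],[15,37,0],87.8],
    [[0,0,-3],[30,74,0],87.8],
    [[0,0,-4],[45,111,0],87.8],
    [[0,0,-6],[60,148,0],87.8],
    [[0,0,-7],[75,185,0],87.8],
    [[0,0,-9],[95,220,0],87.8],
    [[0,0,-11],[110,257,0],87.8],
    [[0,0,-13],[125,294,0],87.8],
    [[0,0,-15],[140,330,0],87.8],
    [[0,0,-16],[155,365,0],87.8]
  ]
}}

```text
t: 2.12
ee_pos: [536.5, 103.2, 222.9]
orientation: [-3.124, 0.33, -0.001]
ft_force: [0.1, -0.9, -0.1]
width: 87.7
```

Request:
{"method": "carry_out", "body": {
  "targets": [
    [[0,0,0],[20,35,0],87.8],
    [[0,0,0],[38,70,0],87.8],
    [[0,0,0],[38,70,0],87.8],
    [[0,0,0],[38,70,0],87.8]
  ]
}}

```text
t: 2.45
ee_pos: [574.4, 172.8, 222.3]
orientation: [3.125, -0.323, -0.0]
ft_force: [-0.5, -1.0, -0.7]
width: 87.8
```

```bash
python3 - <<'E'
from h import *
o=monitor.get_obs(); print(o["t"],o["ee_pos"],o["orientation"],o["qpos"])
R=cv2.Rodrigues(np.array(o["orientation"]))[0]; print(R[:,1])
K,Rc,t=cam("wrist"); print("campos",-Rc.T@t)
shot("wrist","wrist1.png")
for q in ("new_grip","old_tab"):
  for r in place_of(q,"wrist")[:3]: print(q,c2w(r["point"],"wrist").round(1),round(r["confidence"],2))
E
```

```text
2.45 [574.41989458 172.82364281 222.33920974] [ 3.12492946e+00 -3.23039249e-01 -2.03504211e-05] [ 2.72414627e-01  3.86874943e-01  1.68756589e+00 -5.72284731e-06
  1.06716772e+00  2.04923172e+00]
[-2.04563743e-01 -9.78853245e-01  1.17700412e-05]
campos [642.86928408 159.01222083 384.19791936]
old_tab [ 507.1 -173.5   44.4] 0.81
```

View pics/wrist1.png

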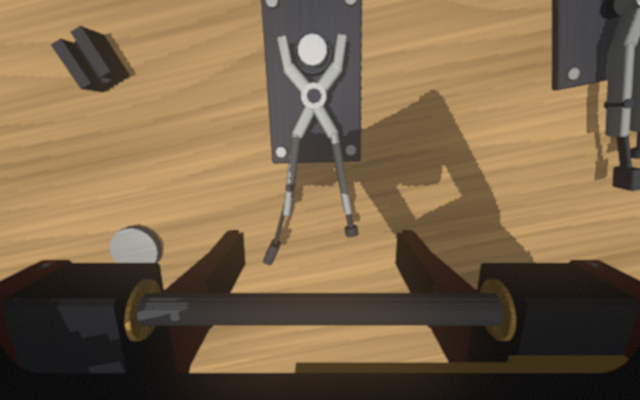

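```bash
python3 - <<'E'
from h import *
im=cv2.imread("pics/wrist1.png")[0:270,220:400]
cv2.imwrite("pics/crop1.png",cv2.resize(im,None,fx=2.2,fy=2.2,interpolation=cv2.INTER_CUBIC)) if 0 else cv2.imwrite("pics/crop1.png",cv2.resize(im[90:270],None,fx=3.3,fy=3.3,interpolation=cv2.INTER_CUBIC))
r=ray(314,96,"wrist",55); print(r)
for z,p in ((43,(271,252)),(42,(351,231)),(12,(273,160)),(12,(360,160)),(12,(281,152)),(12,(351,150))): print(p,ray(*p,"wrist",z).round(1))
for th in (-11,-12,-13):
  a=np.radians(th);d=np.array([np.cos(a),np.sin(a),0]);l=np.array([-d[1],d[0],0])
  g=r-95*d;g[2]=53
  print(th,g,[proj(g+s*l,"wrist").round(1) for s in (34,29.5,25,0,-25,-29.5,-34)])
E
```

```text
[666.70441663 156.7217854   55.        ]
(271, 252) [502.  246.8  43. ]
(351, 231) [508.1 146.   42. ]
(273, 160) [607.7 222.   12. ]
(360, 160) [585.4 117.3  12. ]
(281, 152) [615.1 210.   12. ]
(351, 150) [599.7 126.   12. ]
-11 [573.44983421 174.84863996  53.        ] [array([285.6, 186.4]), array([289.6, 186.3]), array([293.6, 186.2]), array([316. , 185.8]), array([338.3, 185.4]), array([342.3, 185.4]), array([346.4, 185.3])]
-12 [573.78039456 176.47339602  53.        ] [array([284.1, 185.9]), array([288.1, 185.9]), array([292.2, 185.9]), array([314.5, 185.9]), array([336.8, 185.8]), array([340.8, 185.8]), array([344.9, 185.8])]
-13 [574.13926048 178.09213556  53.        ] [array([282.6, 185.3]), array([286.6, 185.4]), array([290.7, 185.5]), array([313. , 185.8]), array([335.3, 186.2]), array([339.4, 186.3]), array([343.4, 186.3])]
```

View pics/crop1.png

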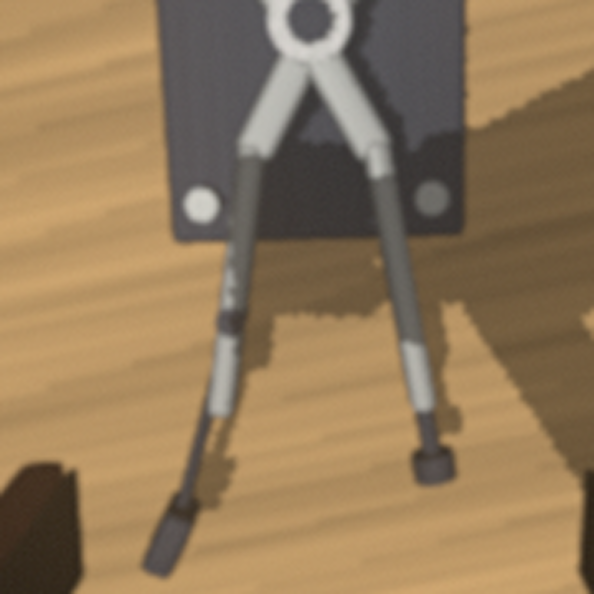

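Request:
{"method": "carry_out", "body": {
  "targets": [
    [[0,0,0],[0,2,-35],87.8],
    [[0,0,0],[0,2,-70],87.8],
    [[0,0,0],[0,2,-105],87.8],
    [[0,0,0],[0,2,-140],87.8],
    [[0,0,0],[0,2,-152],87.8],
    [[0,0,0],[0,2,-152],87.8],
    [[0,0,0],[0,2,-152],87.8]
  ]
}}

```text
t: 3.18
ee_pos: [574.2, 172.3, 71.3]
orientation: [3.124, -0.329, -0.0]
ft_force: [-0.1, -0.4, -0.0]
width: 88.0
```

```bash
python3 - <<'E'
from h import *
o=monitor.get_obs(); print(o["t"],o["ee_pos"],o["orientation"])
im=shot("wrist","wrist2.png")
print([proj(np.array([o["ee_pos"][0],o["ee_pos"][1],70])+np.array(s)*k,"wrist") for k in (-44,0,44) for s in [cv2.Rodrigues(np.array(o["orientation"]))[0][:,1]]])
for n in ("scene","side","wrist"):
  if n!="wrist": shot(n,n+"2.png")
  for r in place_of("new_grip",n)[:2]: print(n,c2w(r["point"],n).round(1),round(r["confidence"],2))
E
```

```text
3.1833 [574.20351195 172.27220008  71.30741215] [ 3.12412845e+00 -3.29286616e-01 -4.41622110e-04]
[array([246.64233098, 245.51068791]), array([321.76146998, 245.5345367 ]), array([396.91028876, 245.55839492])]
scene [578.9 176.6  43.8] 0.73
side [574.1 181.7  46.8] 0.6
```

View pics/wrist2.png

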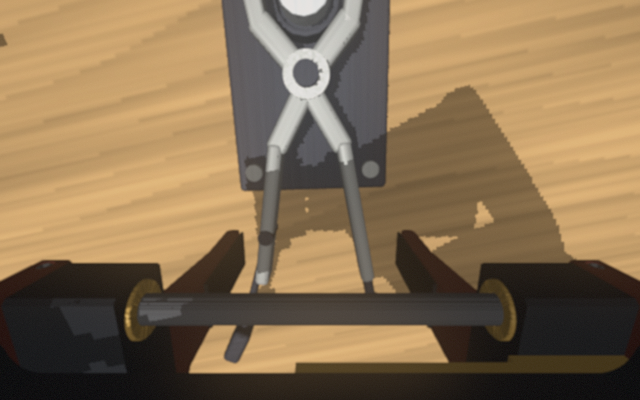

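View pics/side2.png

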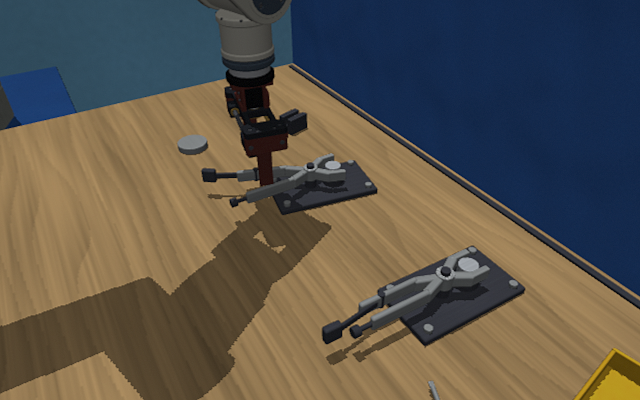

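```bash
python3 - <<'E'
from h import *
im=cv2.imread("pics/wrist2.png")[40:260,210:400]
cv2.imwrite("pics/crop2.png",cv2.resize(im,None,fx=2.7,fy=2.7,interpolation=cv2.INTER_CUBIC))
r=ray(306,73,"wrist",55);print(r)
for z,p in ((12,(242,189)),(12,(386,186)),(12,(254,173)),(12,(371,169)),(53,(261,240)),(53,(365,240)),(53,(268,187)),(53,(354,187))): print(p,ray(*p,"wrist",z).round(1))
o=monitor.get_obs();R=cv2.Rodrigues(np.array(o["orientation"]))[0]
for th in (-11,-12,-13):
  a=np.radians(th);d=np.array([np.cos(a),np.sin(a),0]);l=np.array([-d[1],d[0],0])
  g=r-95*d;g[2]=53
  print(th,g,[proj(g+s*l,"wrist").round(1) for s in (34,25,0,-25,-34)])
# tip check
for y in (-44,44):print(proj(o["ee_pos"]+R[:,1]*y,"wrist"),proj(o["ee_pos"]+R[:,1]*y+R[:,0]*10,"wrist"),proj(o["ee_pos"]+R[:,1]*y-R[:,0]*10,"wrist"))
E
```

```text
[669.83707386 161.44305902  55.        ]
(242, 189) [607.1 227.   12. ]
(386, 186) [586.9 120.5  12. ]
(254, 173) [617.  214.9  12. ]
(371, 169) [601.9 129.4  12. ]
(261, 240) [578.8 211.7  53. ]
(365, 240) [564.9 146.2  53. ]
(268, 187) [611.6 198.5  53. ]
(354, 187) [600.7 146.9  53. ]
-11 [576.58249143 179.56991358  53.        ] [array([257.3, 234.3]), array([271.4, 234.1]), array([310.5, 233.5]), array([349.6, 232.8]), array([363.7, 232.6])]
-12 [576.91305179 181.19466965  53.        ] [array([254.7, 233.4]), array([268.8, 233.5]), array([307.9, 233.5]), array([347. , 233.5]), array([361.1, 233.5])]
-13 [577.2719177  182.81340919  53.        ] [array([252. , 232.6]), array([266.1, 232.8]), array([305.3, 233.5]), array([344.4, 234.1]), array([358.4, 234.4])]
[244.45855455 245.83270025] [243.31065602 229.51919012] [245.57266974 261.66609411]
[396.87101572 245.77772688] [398.03376789 229.46551728] [395.7424797  261.60991944]
```

View pics/crop2.png

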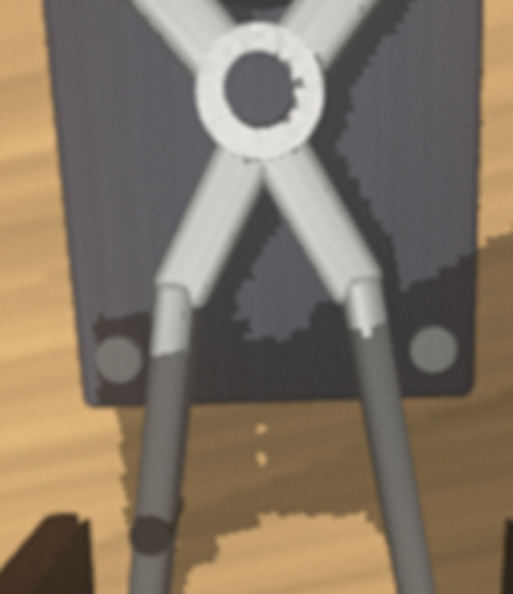

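Request:
{"method": "carry_out", "body": {
  "targets": [
    [[0,0,2],[2,5,0],87.8],
    [[0,0,2],[2,5,0],87.8],
    [[0,0,2],[2,5,-15],87.8],
    [[0,0,2],[2,5,-25],87.8],
    [[0,0,2],[2,5,-35],87.8],
    [[0,0,2],[2,5,-42],87.8],
    [[0,0,2],[2,5,-48],87.8],
    [[0,0,2],[2,5,-48],87.8],
    [[0,0,2],[2,5,-48],87.8]
  ]
}}

```text
t: 4.23
ee_pos: [575.8, 177.9, 22.3]
orientation: [3.129, -0.273, -0.001]
ft_force: [-0.3, 0.7, 0.5]
width: 87.9
```

```bash
python3 - <<'E'
from h import *
o=monitor.get_obs(); print(o["t"],o["ee_pos"],o["orientation"],o["ft_force"])
im=shot("wrist","wrist3.png"); shot("side","side3.png")
E
```

```text
4.2333 [575.81428671 177.90781297  22.25372664] [ 3.12940175e+00 -2.73316081e-01 -1.21456400e-03] [-0.25313957  0.70414264  0.48778597]
```

View pics/wrist3.png

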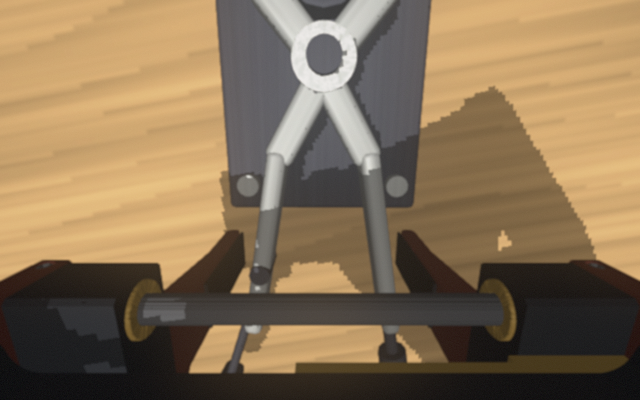

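View pics/side3.png

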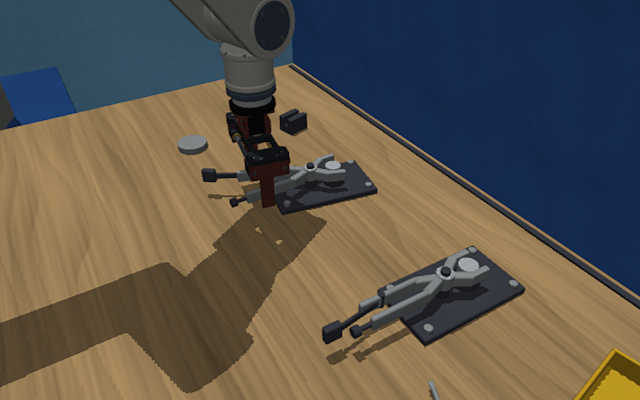

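Request:
{"method": "carry_out", "body": {
  "targets": [
    [[0,0,0],[0,0,0],70],
    [[0,0,0],[0,0,0],60],
    [[0,0,0],[0,0,0],50],
    [[0,0,0],[0,0,0],42],
    [[0,0,0],[0,0,0],36],
    [[0,0,0],[0,0,0],33],
    [[0,0,0],[0,0,0],31],
    [[0,0,0],[0,0,0],31],
    [[0,0,0],[0,0,0],31],
    [[0,0,0],[0,0,0],31]
  ]
}}

```text
t: 5.17
ee_pos: [574.3, 177.1, 22.4]
orientation: [3.128, -0.274, -0.005]
ft_force: [-4.8, -4.3, 1.5]
width: 35.7
```

Width 35.7 matches the locked 36 mm. Hold, then open gently.

Request:
{"method": "carry_out", "body": {
  "targets": [
    [[0,0,0],[0,0,0],31],
    [[0,0,0],[0,0,0],31],
    [[0,0,0],[0,0,0],31],
    [[0,0,0],[0,0,0],45],
    [[0,0,0],[0,0,0],60],
    [[0,0,0],[0,0,0],75],
    [[0,0,0],[0,0,0],80],
    [[0,0,0],[0,0,0],80],
    [[0,0,0],[0,0,0],80]
  ]
}}

```text
t: 5.92
ee_pos: [576.2, 178.1, 22.7]
orientation: [-3.13, 0.273, -0.001]
ft_force: [-0.5, -1.4, 1.6]
width: 72.0
```

```bash
python3 - <<'E'
from h import *
o=monitor.get_obs(); print(o["t"],o["ee_pos"],o["width"],o["ft_force"])
im=shot("wrist","wrist4.png")
E
```

```text
5.9167 [576.23499922 178.10714472  22.73369034] 71.97933949597086 [-0.50314849 -1.38542708  1.55490261]
```

View pics/wrist4.png

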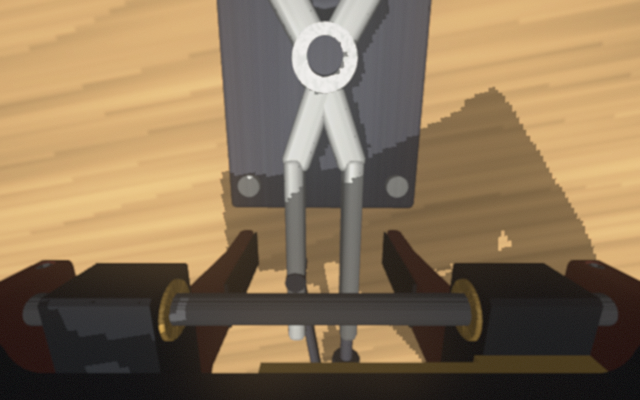

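Request:
{"method": "carry_out", "body": {
  "targets": [
    [[0,0,0],[0,0,20],80],
    [[0,0,0],[0,0,50],80],
    [[0,0,0],[0,0,90],80],
    [[0,0,1],[-5,-20,125],60],
    [[0,0,2],[-10,-50,140],40],
    [[0,0,3],[-18,-90,140],20],
    [[0,0,4],[-25,-128,140],0],
    [[0,0,5],[-32,-166,140],0],
    [[0,0,6],[-40,-204,140],0],
    [[0,0,7],[-48,-242,140],0]
  ]
}}

```text
t: 6.8
ee_pos: [527.5, -65.6, 163.0]
orientation: [3.141, -0.079, 0.001]
ft_force: [1.1, -0.4, -0.1]
width: 36.3
```

Request:
{"method": "carry_out", "body": {
  "targets": [
    [[0,0,1],[-8,-38,0],0],
    [[0,0,2],[-16,-76,0],0],
    [[0,0,2],[-24,-114,0],0],
    [[0,0,2],[-26,-135,0],0],
    [[0,0,2],[-26,-135,0],0],
    [[0,0,2],[-26,-135,0],0]
  ]
}}

```text
t: 7.3
ee_pos: [501.8, -199.8, 162.7]
orientation: [-3.141, 0.031, -0.0]
ft_force: [0.7, 0.6, -0.1]
width: 0.9
```

```bash
python3 - <<'E'
from h import *
o=monitor.get_obs(); print(o["t"],o["ee_pos"],o["orientation"],o["width"],o["ft_force"])
for n in ("wrist","scene","side"):
  shot(n,n+"5.png")
  for r in place_of("old_tab",n)[:2]: print(n,c2w(r["point"],n).round(1),round(r["confidence"],2))
E
```

```text
7.3 [ 501.78013395 -199.83071616  162.65688864] [-3.14122078e+00  3.09437900e-02 -1.63705295e-04] 0.8699336036455656 [ 0.74632086  0.64693157 -0.07809773]
wrist [ 513.1 -170.6   45.8] 0.69
scene [ 509.4 -176.    39.3] 0.47
side [ 508.5 -171.2   45.6] 0.62
```

View pics/wrist5.png

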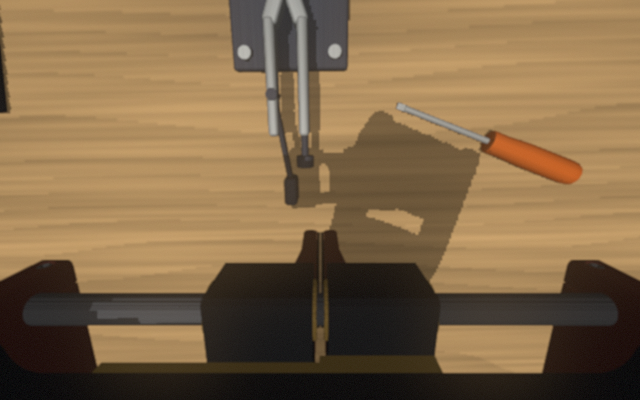

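View pics/scene5.png

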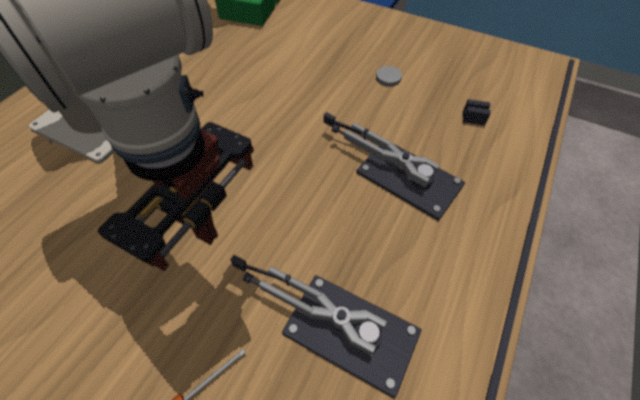

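Request:
{"method": "carry_out", "body": {
  "targets": [
    [[0,0,0],[0,0,-35],0],
    [[0,0,0],[0,0,-70],0],
    [[0,0,0],[0,0,-100],0],
    [[0,0,0],[0,0,-125],0],
    [[0,0,0],[0,0,-137],0],
    [[0,0,0],[0,0,-137],0],
    [[0,0,0],[0,0,-137],0]
  ]
}}

```text
t: 8.18
ee_pos: [502.2, -198.6, 25.7]
orientation: [-3.141, 0.026, 0.001]
ft_force: [0.4, -0.5, -0.5]
width: 0.5
```

```bash
python3 - <<'E'
from h import *
o=monitor.get_obs(); print(o["t"],o["ee_pos"],o["width"],o["ft_force"])
shot("wrist","wrist6.png");shot("side","side6.png")
E
```

```text
8.1833 [ 502.20217021 -198.58790799   25.74175418] 0.5055406371832634 [ 0.378753   -0.52562972 -0.50029345]
```

View pics/wrist6.png

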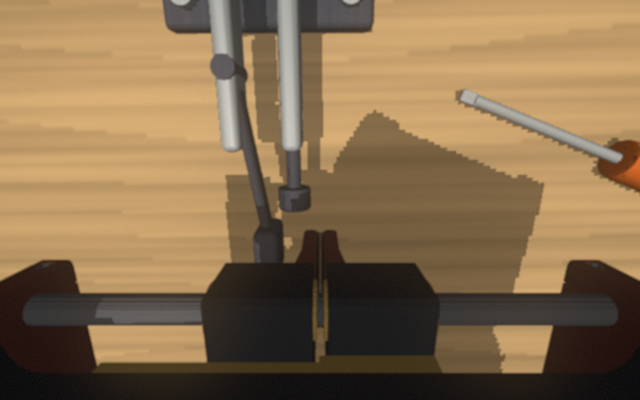

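View pics/side6.png

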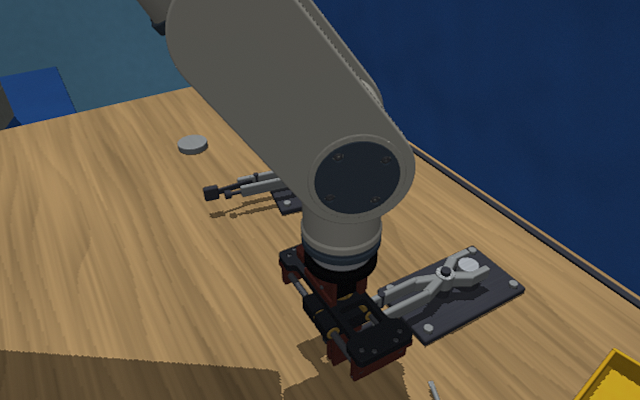

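Request:
{"method": "carry_out", "body": {
  "targets": [
    [[0,0,0],[0,4,0],0],
    [[0,0,0],[0,7,0],0],
    [[0,0,0],[0,10,0],0],
    [[0,0,0],[0,13,0],0],
    [[0,0,0],[0,16,0],0],
    [[0,0,0],[0,18,0],0],
    [[0,0,0],[0,20,0],0]
  ]
}}

```text
t: 8.87
ee_pos: [502.1, -178.8, 25.8]
orientation: [3.141, -0.027, 0.0]
ft_force: [-0.6, -1.4, 1.1]
width: 0.3
```

```bash
python3 - <<'E'
from h import *
o=monitor.get_obs(); print(o["t"],o["ee_pos"],o["width"],o["ft_force"])
shot("wrist","wrist7.png")
E
```

```text
8.8667 [ 502.11512662 -178.7985399    25.82655401] 0.3187893569902314 [-0.62870232 -1.43643283  1.13542428]
```

View pics/wrist7.png

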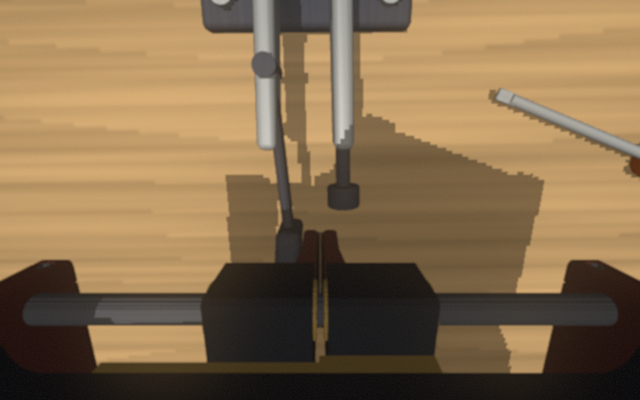

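Contact is made and the lever is turning. Keep pushing.

Request:
{"method": "carry_out", "body": {
  "targets": [
    [[0,0,0],[0,2,0],0],
    [[0,0,0],[0,4,0],0],
    [[0,0,0],[0,6,0],0],
    [[0,0,0],[0,8,0],0],
    [[0,0,0],[0,10,0],0],
    [[0,0,0],[0,12,0],0],
    [[0,0,0],[0,12,0],0],
    [[0,0,0],[0,12,0],0]
  ]
}}

```text
t: 9.58
ee_pos: [502.0, -166.8, 25.6]
orientation: [-3.141, 0.026, 0.0]
ft_force: [0.2, -0.0, -0.4]
width: 0.6
```

```bash
python3 - <<'E'
from h import *
o=monitor.get_obs(); print(o["t"],o["ee_pos"],o["width"],o["ft_force"])
shot("wrist","wrist8.png")
E
```

```text
9.5833 [ 502.02111894 -166.83954138   25.64414728] 0.5840909697667958 [ 0.2378395  -0.01625994 -0.37333256]
```

View pics/wrist8.png

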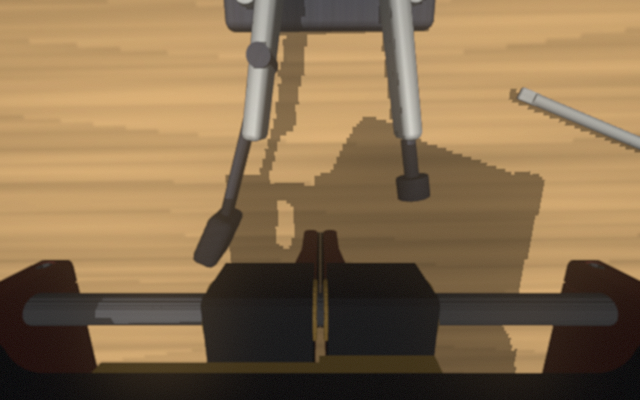

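Sprung open: tab at (217,237), handles splayed, fingers clear. Lift straight up and check.

Request:
{"method": "carry_out", "body": {
  "targets": [
    [[0,0,0],[0,0,20],0],
    [[0,0,0],[0,0,55],0],
    [[0,0,0],[0,0,95],0],
    [[0,0,0],[0,0,135],0],
    [[0,0,0],[-30,0,165],0],
    [[0,0,0],[-50,0,180],0],
    [[0,0,0],[-50,0,180],0],
    [[0,0,0],[-50,0,180],0]
  ]
}}

```text
t: 10.3
ee_pos: [452.1, -167.3, 206.7]
orientation: [3.141, -0.028, 0.004]
ft_force: [0.3, 0.1, -0.6]
width: 0.7
```

```bash
python3 - <<'E'
from h import *
o=monitor.get_obs(); print(o["t"],o["ee_pos"],o["ft_force"])
a=shot("scene","scene9.png");shot("side","side9.png")
E
```

```text
10.3 [ 452.05350734 -167.32778952  206.73232569] [ 0.26974658  0.08227976 -0.600206  ]
```

View pics/scene9.png

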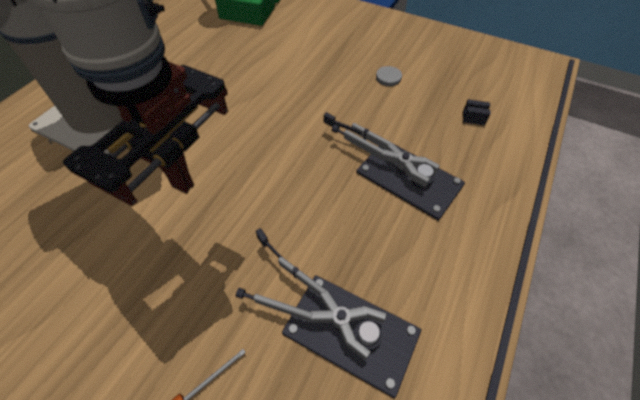

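View pics/side9.png

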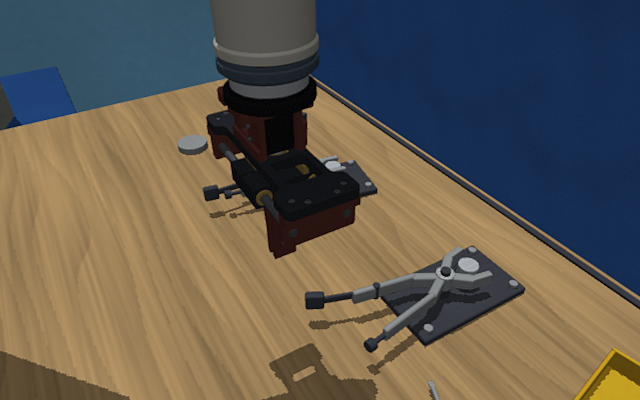

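The scene view shows the new pair locked, with its tab at (330,119). The old pair is fully open, with its tab at (262,238). The arm is clear of everything.

```bash
python3 -c "
from h import *
print(order.close_job(), monitor.get_obs()['t'])"
```

```text
the job is handed in; nothing more can be done
the job is handed in; nothing more can be done
```

I squeezed the open pair shut at its grip point, then opened the other pair by pushing its release tab along +y. The job was handed in at about 10.4 s, and no verdict was reported.

- **Squeezed pair:** the fingers closed to 35.7 mm, against 36 mm when locked. The handles stayed together after the fingers let go, and still did in the last scene picture.
- **Released pair:** I pushed with the closed fingers from the right side of the tab. It sprang on by itself, and the last pictures show the handles spread and the tab swung out, clear of the fingers.
- **Robot:** it was raised to about 207 mm, touching nothing, with the measured force under 1 N. The largest force I read at the end of a move was about 7 N, during the squeeze.

**What disagreed:**
- The cameras differed by about 5 mm on the squeezed pair's position. The wrist pictures gave its heading as about -10°, against -12° from the first estimate. I corrected both by looking again before squeezing.
- I judged the handle angles from the finger opening and the pictures, because the state does not report them.
- The only force reading taken during the push was about 1.4 N, so I did not see the peak force on the tab.

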